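# Find the unlatched sampler bay and push its cover open

### The arm

A 7-joint arm with a two-finger parallel gripper is mounted at the origin on the work surface. World frame = base frame: x ahead of the robot, y to its left, z up, the work surface at z = 0. Lengths are in m, angles in degrees, forces in N, time in s.
With the tool pointing down it reaches from about 0.425 to 0.875 m from the base axis. Payload 4.7 kg.
Tool frame: the origin (TCP) lies at the very end of the fingers, on their centre line; the grasp point (between the pads) lies env.grip_point_offset behind it (env.grip_point_offset is the distance from the TCP to the grasp point, in m); z points along the fingers, y is the direction in which the jaws open and shut (so a half turn about z gives the same grasp; the last joint's range is limited). The gripper opens to 87 mm and grips with 3 to 60 N. Pads are 19 mm wide; open, the fingers measure 117 mm over their backs; the gripper's body (75 mm by 190 mm) begins 51 mm behind the grasp point.
Start: joints at [69.219, 18.392, -4.016, 83.108, 1.295, 78.541, -3.26], TCP at [0.239, -0.604, 0.223] pointing down, gripper open.
Joint ranges: [-163.93, 163.93], [-17.29, 119.83], [-79.2, 71.16], [3.27, 140.29], [-89.18, 269.18], [5.43, 117.66], [-154.24, 154.24]. Speed limits (degrees/s): [147.25, 147.25, 180, 180, 180, 180, 180].

### API

Orientations are given as [roll, pitch, yaw] about the fixed x, y, z axes, in that order (R = Rz(yaw) Ry(pitch) Rx(roll)).
In Python, from cell import env gives the robot as it stands.
- The arm moves only by the tool send_rows, never from a script. Its argument "plan" is a list of rows, each a list of 7 numbers: the finger opening in mm, from 0 to 87, then the shift along the tool's x, y, z in mm, then the turn, a rotation vector about the tool's x, y, z in rad. A call has 1 to 12 rows; each row shifts and turns the commanded pose from where the row before left it, along the tool's axes as they then stand; what a row does not reach is not made up. A row lasts 1/10 s, in which the tool goes at most 50 mm and 8.59 degrees, less where a joint would pass 70% of its speed; a pose out of reach is approached as far as the arm can. A call is refused whole if a number of a shift passes 50 or a number of a turn 0.15, either way. A call with a gripper value outside its range is refused whole. The fingers move at their own pace and stop on an object; "grip_force" is the grip in N (left out, the last holds). Time passes only in rows, so rows that do not move let the fingers close. It gives the time, the measured TCP pose, the force and the opening at its end, in the units of the state.
- env.get_obs(): the state, without advancing time (a new reading comes with each control period).
- env.read_camera(name): name is "scene" or "top" or "wrist"; returns the picture (480x640x3 uint8, red, green, blue); there is no depth.
- env.get_calibration(name): a dict with "fx", "fy", "cx", "cy" (pixels), "extrinsics" (4x4, takes a point from camera to world coordinates). Camera axes: x right, y down, z forward; pixel columns grow to the right and rows downward; lengths in m; the calibration is good to about 2 mm. A picture is of the moment at which its call begins: read the wrist's pose just before it. get_calibration takes no time and is no camera call; for the wrist camera it gives the pose at the moment of the call.
- env.sign_off(): hands the job in, once; it reports no verdict.
Trained networks look in the newest picture that a camera, given by its name, has taken for a name from the list of things; names that differ only in an ending like _2 or _b are one class to them, and where a whole thing is asked for, a point or a joint stands for the part that bears it (a point fixed in the world has none). Each returns a list of dicts, best first, with "confidence" (0 to 1); they miss things now and then, are a little off and sometimes report something else, mostly with a low value. They report only what shows in the picture. A call takes as long as a camera call.
- env.regions_of(camera, query): "region" (480x640 bool, what is visible of it) and "rect" ([left, top, right, bottom] in pixels, round what is visible of it).
The state is a dict: "time_s": time; "qpos": joint angles; "joint_velocities": joint speeds; "effort": joint torques, N m; "tool_pos": TCP position; "tool_rot": TCP orientation; "force": force on the tool from outside, world axes, zero at the start; "wrist_torque": the same for the moment, N m; "grip_width": finger opening in m.
Only numpy, scipy, OpenCV 4.12 (cv2) and the standard library are available. Lean on these libraries where they do the work, as an engineer would, in place of code of your own. Each camera call takes 0.05 s, during which the arm holds its last target. There are 200 camera calls.

### The job

Three of the four bay covers on the sampler are latched for a run and one has been released for loading; they look alike. Press gently on the near half of the covers to find the one that rocks, then push that one fully open and leave it standing open. Only push with the fingers: pick nothing up, do not force the latched covers, and leave the vials, the beaker and the bottle where they stand.

Things in the scene. Friction and masses are not known exactly. Their poses are not given: they have to be found in the camera images.
- deck: The sampler: low white fixed housing, flat top 80 mm above the table, four identical bay covers in one row. Origin on the table below the row's middle; x points away from the robot across the row (yaw within 0.2 rad), y left along the row, z up. The housing reaches x -82 to +106, y +-262 mm; cover centres at x = 0, y = +175, +75, -75, -175 mm.
- cover1_mid (a point): Centre of the top of the leftmost (+y) cover, on its pivot line (along deck y). Each cover is an aluminium plate 110 (deck x) x 84 (deck y) x 6 mm, top level with the housing top, over a bay 68 mm deep with a 113 x 87 mm mouth. The near half (robot side, two thin dark lines) of an unlatched cover sinks when pressed and the far half rises; the far half cannot go down.
- cover1 (a joint): Tilt of the leftmost cover in rad: 0 level and closed, growing as the near half sinks; stop at 1.2. Balanced pivot with about 0.05 N m of friction (1 to 2 N at the near edge): it stays where it is left. A latched cover gives only 1 to 4 mm under a gentle press (sprung latch, 6 N per mm). Any of the four may be the unlatched one.
- cover1_press (a point): Point on the top face of the leftmost (+y) cover's near half, 38 mm from the pivot line, mid-width (moves with the cover).
- cover2_mid (a point): The same point of the second from the left cover, identical to the first.
- cover2 (a joint): Tilt of the second from the left cover, as for the first.
- cover2_press (a point): Point on the top face of the second from the left cover's near half, 38 mm from the pivot line, mid-width (moves with the cover).
- cover3_mid (a point): The same point of the third from the left cover, identical to the first.
- cover3 (a joint): Tilt of the third from the left cover, as for the first.
- cover3_press (a point): Point on the top face of the third from the left cover's near half, 38 mm from the pivot line, mid-width (moves with the cover).
- cover4_mid (a point): The same point of the rightmost (-y) cover, identical to the first.
- cover4 (a joint): Tilt of the rightmost (-y) cover, as for the first.
- cover4_press (a point): Point on the top face of the rightmost (-y) cover's near half, 38 mm from the pivot line, mid-width (moves with the cover).
- vial_a: Capped sample vial, 27 mm across, 40 mm high, standing on the housing between the second and third covers. Origin at the centre of its underside. A bystander.
- vial_b: The same kind of vial, standing on the housing's far left corner. Origin at the centre of its underside. A bystander.
- vial_c: The same kind of vial, standing on the housing's far right corner. Origin at the centre of its underside. A bystander.
- beaker: Glass beaker 68 mm across, 90 mm high, on the table to the right. Origin at the centre of its underside. A bystander.
- reagent: Amber bottle 72 mm across, 150 mm high, on the table left of the sampler. Origin at the centre of its underside. A bystander.
- latch1 (a joint): Squeeze of one of the three hidden sprung latches, in m: 0 untouched, growing as the latched cover over it is pressed (6 N per mm); over 0.0065 (about 40 N) that cover is being forced. Which cover it sits under changes from run to run.
- latch2 (a joint): Squeeze of one of the three hidden sprung latches, in m: 0 untouched, growing as the latched cover over it is pressed (6 N per mm); over 0.0065 (about 40 N) that cover is being forced. Which cover it sits under changes from run to run.
- latch3 (a joint): Squeeze of one of the three hidden sprung latches, in m: 0 untouched, growing as the latched cover over it is pressed (6 N per mm); over 0.0065 (about 40 N) that cover is being forced. Which cover it sits under changes from run to run.

How it is judged (in metres and radians):
On the way, in this order (a step that is already met when the one before it is completed fails the run):
1. one cover has been rocked (value of joint any of cover1, cover2, cover3, cover4 above 0.25 rad).
2. that cover has been pushed open (value of joint any of cover1, cover2, cover3, cover4 above 1 rad), for 0.2 s.
At the end, for the whole second after the job is handed in: One cover stands open by at least 1.0 rad (its stop is at 1.2) and is at rest; the vials, beaker and bottle are each within 20 mm of where it started (value of joint any of cover1, cover2, cover3, cover4 above 1 rad and velocity of joint each of cover1, cover2, cover3, cover4 below 0.1 rad/s and distance of each of vial_a, vial_b, vial_c, beaker, reagent from where it was at the start of the episode below 0.02 m); the robot touches nothing.
It fails at once if a latched cover was forced (value of joint any of latch1, latch2, latch3 above 0.0065 m).
It fails at once if a bystander was moved, knocked over or lifted (distance of any of vial_a, vial_b, vial_c, beaker, reagent from where it was at the start of the episode above 0.02 m or angle between any of vial_a, vial_b, vial_c, beaker, reagent's own z axis and vertical above 0.5 rad).
It also fails if it takes over 51 s, if anything falls off the work surface, if the arm or the gripper's body presses on something with over 40 N, if the wrist force passes 120 N, or if a joint passes its speed limit or range.

## Working session

There is one attempt and no reset: what is moved stays moved. The work goes in short steps, Python scripts to look and compute and a tool call to move; the robot and the scene stay as the last step left them, time stands still between calls to the robot, and variables do not carry over. Pictures are saved under pics/ and viewed, about 8 in all and at most 12, crops included, and the job is handed in when it is done.

Besides the shell and the picture viewer there is one more tool, called after ">>>" by a JSON object that holds its "op" and its "data". send_rows: Moves the arm, as the interface text tells. Its arguments: {"type":"object","properties":{"plan":{"type":"array"},"grip_force":{"type":"number"}},"required":["plan"]}

```bash
mkdir -p pics; python3 - <<'E'
from cell import env
import cv2,numpy as np
o=env.get_obs(); print({k:np.round(v,3) for k,v in o.items()}); print(env.grip_point_offset)
for c in("top","scene"):
    im=env.read_camera(c); cv2.imwrite(f"pics/{c}0.png",im[:,:,::-1]); k=env.get_calibration(c); print(c,k)
    if c=="top":
        for n in("cover1","deck","vial_a","beaker","reagent"):
            for r in env.regions_of(c,n):
                m=r["region"]; p=cv2.minAreaRect(np.argwhere(m)[:,::-1].astype(np.float32)) ; print(n,round(r["confidence"],2),r["rect"],np.round(p[0],1),np.round(p[1],1),round(p[2],1))
E
```

```text
{'time_s': np.float64(0.0), 'qpos': array([69.218, 18.439, -4.017, 83.174,  1.298, 78.54 , -3.262]), 'joint_velocities': array([-0.105,  0.098, -0.103,  0.081, -0.016,  0.06 , -0.02 ]), 'effort': array([-0.0000e+00, -4.9129e+01, -4.0400e-01, -3.1253e+01, -6.4000e-02,
        4.4000e-02,  0.0000e+00]), 'tool_pos': array([ 0.239, -0.604,  0.221]), 'tool_rot': array([-1.79892e+02,  8.00000e-03,  2.15920e+01]), 'force': array([-0.966,  0.141, -0.163]), 'wrist_torque': array([0.013, 0.009, 0.006]), 'grip_width': np.float64(0.087)}
0.0187
top {'fx': 514.3876657083601, 'fy': 514.3876657083601, 'cx': 315.00026496284994, 'cy': 253.45132833953255, 'extrinsics': array([[ 0.0253103 , -0.98923542,  0.14412726,  0.39471466],
       [-0.99966378, -0.02423322,  0.009224  ,  0.01533588],
       [-0.00563204, -0.14431226, -0.98951617,  1.27708511],
       [ 0.        ,  0.        ,  0.        ,  1.        ]])}
cover1 0.83 [294.8, 256.5, 335.1, 306.3] [315.2 279.9] [36.2 47.2] 6.3
cover1 0.74 [253.6, 253.1, 293.4, 304.1] [272.7 275.4] [36.2 47. ] 6.3
cover1 0.67 [360.0, 262.4, 400.5, 314.9] [378.9 286.
[... 252 characters left out ...]
.1, 354.2, 274.3] [349.5 269.5] [11.  9.] 90.0
vial_a 0.64 [443.7, 251.8, 456.6, 268.9] [448.5 257. ] [12.  14.8] 45.0
vial_a 0.23 [116.3, 251.6, 160.1, 280.1] [138.9 263.7] [43.4 30.9] 26.6
beaker 0.86 [485.7, 281.7, 525.2, 309.8] [506. 295.] [28. 38.] 90.0
reagent 0.72 [117.6, 247.6, 159.5, 281.3] [139.1 263.8] [42.9 30.9] 26.6
scene {'fx': 439.5424310458914, 'fy': 439.5424310458914, 'cx': 317.16007498130136, 'cy': 236.35917130621183, 'extrinsics': array([[ 0.55038861,  0.50360065, -0.665927  ,  1.18209808],
       [ 0.83479567, -0.31882008,  0.44885404, -0.40033043],
       [ 0.01373228, -0.80295712, -0.59587858,  0.60811895],
       [ 0.        ,  0.        ,  0.        ,  1.        ]])}
```

View pics/top0.png

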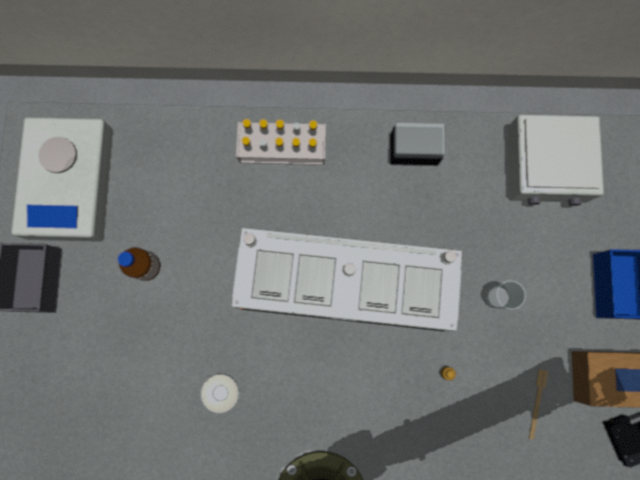

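```bash
cat > h.py <<'E'
from cell import env
import numpy as np
from scipy.spatial.transform import Rotation as R
def ray(c,px,z):
    k=env.get_calibration(c);E=k["extrinsics"]
    d=E[:3,:3]@[(px[0]-k["cx"])/k["fx"],(px[1]-k["cy"])/k["fy"],1.]
    return E[:3,3]+d*(z-E[2,3])/d[2]
def delta(pos,rot):
    """total tool-frame shift (mm) and rotvec from the measured pose to the goal"""
    o=env.get_obs();A=R.from_euler("xyz",o["tool_rot"],degrees=True)
    return A.inv().apply(np.array(pos)-o["tool_pos"])*1e3,(A.inv()*rot).as_rotvec()
E
python3 - <<'E'
from h import *
P=np.array([[272.7,275.4],[315.2,279.9],[378.9,286.9],[422.,291.3]])
W=np.array([ray("top",p,.08) for p in P]); print(W.round(4)); print(np.linalg.norm(np.diff(W,axis=0),axis=1))
c=W.mean(0); d=W[0]-W[3]; yaw=np.arctan2(-d[0],d[1]); print("deck",c,yaw)
ex=np.array([np.cos(yaw),np.sin(yaw),0])
ey=np.array([-np.sin(yaw),np.cos(yaw),0])
for y in(.175,.075,-.075,-.175): print((c+ey*y-.038*ex).round(4), np.linalg.norm((c+ey*y-.038*ex)[:2]))
for n,p,z in(("va",(349.5,269.5),.12),("vb",(250,239),.12),("vc",(450,257),.12),("beak",(506,295),.045),("reag",(139,264),.08)):
    w=ray("top",p,z);print(n,w.round(3),((w-c)@ex).round(3),((w-c)@ey).round(3))
A=R.from_euler("xyz",env.get_obs()["tool_rot"],degrees=True).as_matrix();print(A.round(3))
E
```

```text
[[ 0.5148  0.1241  0.08  ]
 [ 0.5067  0.0244  0.08  ]
 [ 0.494  -0.1242  0.08  ]
 [ 0.4863 -0.2244  0.08  ]]
[0.09994739 0.14921014 0.1004474 ]
deck [ 0.50046455 -0.05001845  0.08      ] -0.08162558215881417
[0.4769 0.1275 0.08  ] 0.49360987404290535
[0.4687 0.0278 0.08  ] 0.469531700444308
[ 0.4565 -0.1217  0.08  ] 0.47241293660983613
[ 0.4483 -0.2213  0.08  ] 0.4999832923666545
va [ 0.528 -0.053  0.12 ] 0.028 -0.001
vb [0.593 0.175 0.12 ] 0.074 0.232
vc [ 0.563 -0.28   0.12 ] 0.081 -0.224
beak [ 0.485 -0.432  0.045] 0.016 -0.382
reag [0.534 0.439 0.08 ] -0.007 0.49
[[ 0.93   0.368 -0.   ]
 [ 0.368 -0.93   0.   ]
 [-0.    -0.    -1.   ]]
```

View pics/scene0.png

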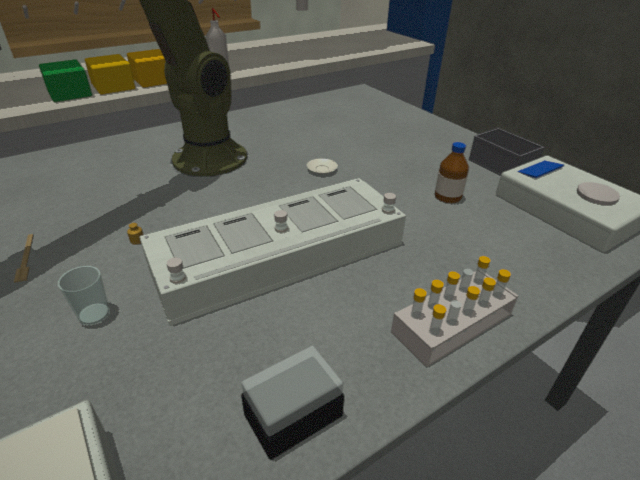

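>>> {"op": "send_rows", "data": {"plan": [[0,0,0,0,0,0,0.115],[0,0,0,0,0,0,0.115],[0,0,0,0,0,0,0.115],[0,0,0,0,0,0,0.115],[0,22,-50,0,0,0,0],[0,22,-50,0,0,0,0],[0,22,-50,0,0,0,0],[0,22,-50,0,0,0,0],[0,22,-50,0,0,0,0],[0,22,-50,0,0,0,0],[0,22,-50,0,0,0,0],[0,22,-50,0,0,0,0]], "grip_force": 20}}

```text
time_s: 1.55
tool_pos: [0.4307, -0.2511, 0.2229]
tool_rot: [180.0, -0.0, -4.8]
force: [0.7, -0.4, -0.8]
grip_width: 0.0027
```

```bash
cat >> h.py <<'E'
C=np.array([.50046,-.05002,.08]); YAW=-.0816
ROT=R.from_euler("xyz",[np.pi,0,YAW])
Y=dict(zip((1,2,3,4),(.175,.075,-.075,-.175)))
def deck():
    o=env.get_obs();v=R.from_euler("z",-YAW).apply(o["tool_pos"]-C)*1e3
    t=(ROT.inv()*R.from_euler("xyz",o["tool_rot"],degrees=True)).as_rotvec()
    print("t",round(float(o["time_s"]),2),"deck mm",v.round(1),"rot",t.round(3),"F",o["force"].round(1),"q",o["qpos"].round(0))
E
python3 -c "from h import *;deck()"
```

```text
t 1.55 deck mm [ -53.1 -206.1  142.9] rot [-0.001  0.001  0.002] F [ 0.7 -0.4 -0.8] q [ 45.   1. -18. 104.   0.  76. -68.]
```

>>> {"op": "send_rows", "data": {"plan": [[0,5,-10,40,0,0,0],[0,5,-10,40,0,0,0],[0,5,-9,40,0,0,0],[0,0,0,0,0,0,0],[0,0,0,0,0,0,0],[0,0,0,0,0,0,0]]}}

```text
time_s: 2.15
tool_pos: [0.4487, -0.2269, 0.105]
tool_rot: [179.9, -0.2, -4.8]
force: [0.6, -0.1, 0.5]
grip_width: 0.0005
```

```bash
python3 -c "
from h import *;deck()
import cv2
cv2.imwrite('pics/w1.png',env.read_camera('wrist')[:,:,::-1])"
```

```text
t 2.15 deck mm [ -37.1 -180.5   25. ] rot [-0.002  0.003  0.003] F [ 0.6 -0.1  0.5] q [ 42.   7. -20. 112.   3.  62. -73.]
```

View pics/w1.png

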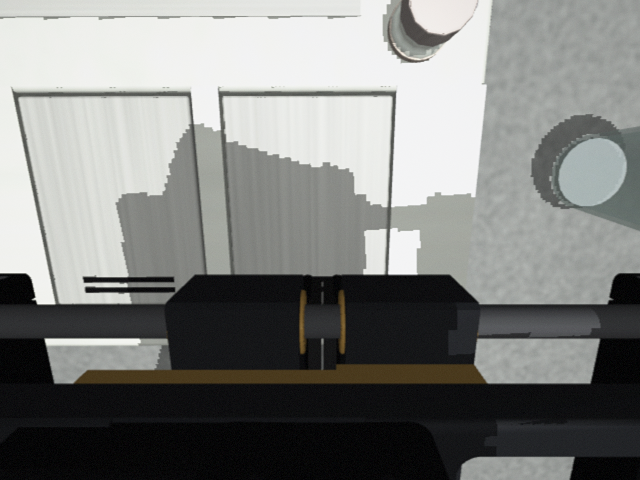

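>>> {"op": "send_rows", "data": {"plan": [[0,0,-3,8,0,0,0],[0,0,-3,8,0,0,0],[0,0,0,6,0,0,0],[0,0,0,0,0,0,0],[0,0,0,0,0,0,0]]}}

```text
time_s: 2.7
tool_pos: [0.4478, -0.2193, 0.0803]
tool_rot: [-180.0, 0.0, -4.8]
force: [-0.9, 0.2, 0.1]
grip_width: 0.0007
```

>>> {"op": "send_rows", "data": {"plan": [[0,0,0,2,0,0,0],[0,0,0,0,0,0,0],[0,0,0,0,0,0,0]]}}

```text
time_s: 3.0
tool_pos: [0.448, -0.2194, 0.0786]
tool_rot: [180.0, -0.0, -4.8]
force: [-0.3, 0.1, -0.7]
grip_width: 0.0005
```

>>> {"op": "send_rows", "data": {"plan": [[0,0,0,2,0,0,0],[0,0,0,0,0,0,0],[0,0,0,0,0,0,0]]}}

```text
time_s: 3.3
tool_pos: [0.448, -0.2194, 0.0765]
tool_rot: [180.0, -0.0, -4.8]
force: [-0.2, -0.1, 0.1]
grip_width: 0.0002
```

>>> {"op": "send_rows", "data": {"plan": [[0,0,0,2,0,0,0],[0,0,0,0,0,0,0],[0,0,0,0,0,0,0]]}}

```text
time_s: 3.6
tool_pos: [0.448, -0.2193, 0.0745]
tool_rot: [180.0, -0.0, -4.8]
force: [0.2, -1.0, -0.3]
grip_width: 0.0004
```

>>> {"op": "send_rows", "data": {"plan": [[0,0,0,1.5,0,0,0],[0,0,0,0,0,0,0],[0,0,0,0,0,0,0]]}}

```text
time_s: 3.9
tool_pos: [0.448, -0.2193, 0.073]
tool_rot: [180.0, -0.0, -4.8]
force: [-0.2, 0.5, 0.3]
grip_width: 0.0006
```

```bash
python3 -c "
from h import *;deck()
import cv2
a=env.read_camera('wrist')[:,:,::-1];b=env.read_camera('scene')[:,:,::-1]
cv2.imwrite('pics/w2.png',np.hstack([cv2.resize(a,(400,300)),cv2.resize(b[140:320,120:360],(400,300),interpolation=2)]))
for i in range(6): env.read_camera('top'); print(env.get_obs()['force'].round(1))"
```

```text
t 3.9 deck mm [ -38.5 -173.    -7. ] rot [-0.     0.     0.002] F [-0.2  0.5  0.3] q [ 42.   9. -20. 114.   3.  58. -75.]
[ 0.1 -1.1  1.3]
[-0.   0.2  1.2]
[0.3 0.1 1. ]
[-0.4  0.4 -0.3]
[-0.2  0.4  0.2]
[-0.4  0.7  0.1]
```

View pics/w2.png

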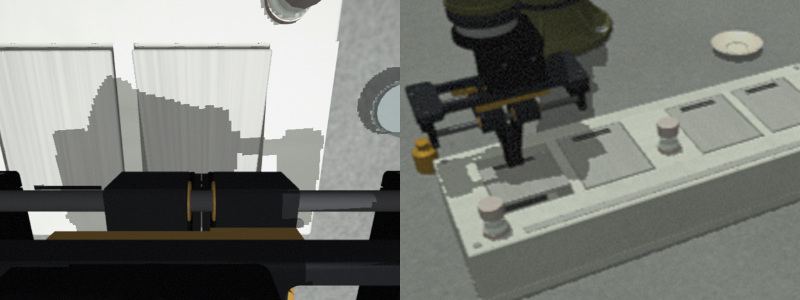

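>>> {"op": "send_rows", "data": {"plan": [[0,1,1,5,0,0,0],[0,1,1,5,0,0,0],[0,2,0,5,0,0,0],[0,2,0,0,0,0,0],[0,2,0,0,0,0,0],[0,0,0,0,0,0,0]]}}

```text
time_s: 4.9
tool_pos: [0.4551, -0.222, 0.0575]
tool_rot: [-180.0, 0.1, -4.8]
force: [-1.1, -0.4, 0.1]
grip_width: 0.0005
```

>>> {"op": "send_rows", "data": {"plan": [[0,0,0,0,0,0.06,0],[0,0,0,0,0,0.06,0],[0,0,0,0,0,0.06,0],[0,0,0,0,0,0.06,0],[0,0,0,0,0,0.05,0],[0,0,0,0,0,0,0]]}}

```text
time_s: 5.5
tool_pos: [0.4543, -0.2222, 0.0577]
tool_rot: [180.0, -16.6, -4.9]
force: [-1.1, 0.6, 0.5]
grip_width: 0.0005
```

```bash
python3 -c "
from h import *;deck()"
```

```text
t 5.5 deck mm [ -32.  -175.3  -22.3] rot [-0.001  0.29   0.003] F [-1.1  0.6  0.5] q [ 47.   0. -19. 126. -10.  38. -60.]
```

>>> {"op": "send_rows", "data": {"plan": [[0,-1,0,4,0,0,0],[0,-0.5,0,4,0,0,0],[0,0.5,0,4,0,0,0],[0,2,0,2,0,0,0],[0,2,0,1,0,0,0],[0,0,0,0,0,0,0],[0,0,0,0,0,0,0]]}}

```text
time_s: 6.2
tool_pos: [0.4628, -0.2223, 0.0442]
tool_rot: [-180.0, -16.6, -4.8]
force: [-0.7, 0.0, 1.3]
grip_width: 0.0003
```

```bash
python3 -c "
from h import *;deck()
import cv2
b=env.read_camera('scene')[:,:,::-1]
cv2.imwrite('pics/s3.png',cv2.resize(b[140:320,120:360],(640,480),interpolation=2))"
```

```text
t 6.2 deck mm [ -23.5 -174.8  -35.8] rot [0.    0.289 0.001] F [-0.7  0.   1.3] q [ 47.   3. -20. 126.  -9.  37. -61.]
```

View pics/s3.png

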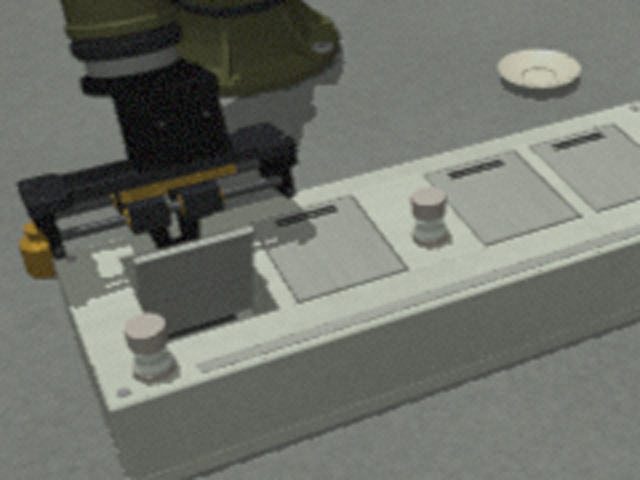

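>>> {"op": "send_rows", "data": {"plan": [[0,1,0,0.3,0,0,0],[0,0,0,0,0,0,0],[0,0,0,0,0,0,0]]}}

```text
time_s: 6.55
tool_pos: [0.4635, -0.2224, 0.0443]
tool_rot: [-180.0, -16.6, -4.8]
force: [-2.0, 0.1, -1.7]
grip_width: 0.0003
```

>>> {"op": "send_rows", "data": {"plan": [[0,1,0,0.3,0,0,0],[0,0,0,0,0,0,0],[0,0,0,0,0,0,0]]}}

```text
time_s: 6.85
tool_pos: [0.4645, -0.2226, 0.0442]
tool_rot: [-180.0, -16.6, -4.8]
force: [-3.7, 0.6, -1.0]
grip_width: 0.0002
```

>>> {"op": "send_rows", "data": {"plan": [[0,-2,0,-0.6,0,0,0],[0,-2,0,-0.6,0,0,0],[0,-2,0,-5,0,0,0],[0,0,0,-15,0,0,0],[0,0,0,-20,0,0,0],[0,0,0,-30,0,0,0],[0,0,0,-30,0,0,0],[0,0,0,-30,0,0,0],[0,0,0,0,0,0,0],[0,0,0,0,0,0,0],[0,0,0,0,0,0,0]]}}

```text
time_s: 7.95
tool_pos: [0.4215, -0.2188, 0.1678]
tool_rot: [-180.0, -16.6, -4.8]
force: [0.5, -0.4, -1.0]
grip_width: 0.0003
```

```bash
python3 -c "
from h import *;deck()
import cv2
b=env.read_camera('scene')[:,:,::-1]
cv2.imwrite('pics/s4.png',cv2.resize(b[100:340,60:440],(760,480),interpolation=2))
env.read_camera('top')
for n in('vial_a','beaker','reagent'):
  for r in env.regions_of('top',n): print(n,round(r['confidence'],2),np.round(r['rect']))"
```

```text
t 7.95 deck mm [ -64.9 -174.7   87.8] rot [0.    0.289 0.001] F [ 0.5 -0.4 -1. ] q [ 49. -12. -17. 123. -13.  54. -57.]
vial_a 0.55 [442. 253. 459. 265.]
vial_a 0.42 [346. 265. 356. 274.]
beaker 0.92 [486. 280. 524. 309.]
reagent 0.92 [116. 248. 156. 281.]
reagent 0.57 [443. 255. 457. 265.]
```

View pics/s4.png

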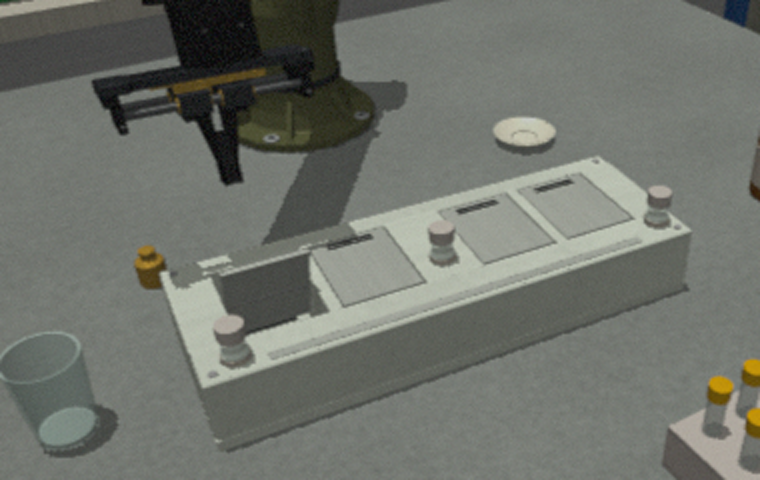

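```bash
python3 -c "
from h import *
import cv2
k=env.get_calibration('scene');E=np.linalg.inv(k['extrinsics'])
b=env.read_camera('scene')[:,:,::-1]
im=cv2.resize(b[200:300,140:260],(720,600),interpolation=2)
for th,col in((.9,(255,0,0)),(1.0,(0,0,255)),(1.2,(0,255,0))):
  q=[]
  for y in(-.217,-.133):
    w=C+R.from_euler('z',YAW).apply([.055*np.cos(th),y,.055*np.sin(th)])
    p=E[:3,:3]@w+E[:3,3];q.append(((p[0]/p[2]*k['fx']+k['cx']-140)*6,(p[1]/p[2]*k['fy']+k['cy']-200)*6))
  q=np.int32(q);print(th,q.tolist());cv2.line(im,q[0].tolist(),q[1].tolist(),col,1)
cv2.imwrite('pics/s5.png',im)"
```

```text
0.9 [[185, 260], [456, 184]]
1.0 [[179, 243], [450, 168]]
1.2 [[168, 213], [438, 139]]
```

View pics/s5.png

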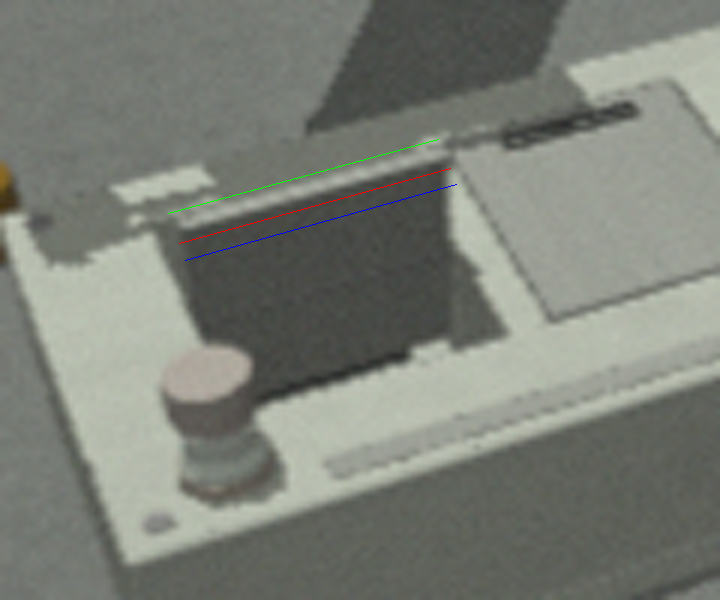

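```bash
python3 -c "
from h import *;deck();print(env.sign_off())"
```

```text
t 8.25 deck mm [ -64.7 -174.7   87.8] rot [0.001 0.289 0.002] F [-0.4 -0.5 -0.1] q [ 49. -12. -17. 123. -13.  54. -57.]
the job is handed in; nothing more can be done
None
```

The rightmost cover (cover 4) was the released one. I pushed it open with closed fingers, backed the arm clear and handed the job in at 8.25 s. It was the first cover I pressed: it sank 7 mm with no force above the sensor noise and its far edge lifted. I never touched the other three.

- **Tilt:** with the predicted edge lines drawn on the scene picture, the cover's raised edge sits close to the 1.2 rad line and well past the 1.0 rad line, at about 1.18 rad. While pushing, contact force at the end of each step stayed under about 4 N.
- **Arm:** the fingers ended about 88 mm above the housing top, touching nothing, with the force back to noise.
- **Bystanders:** in the top view, the vial by cover 2/3, the far-right vial, the beaker and the bottle were within a few pixels of where they started. The detector missed the far-left vial, but the last wide scene picture shows it upright in its corner.
- **False report:** the detector also labelled the far-right vial as the bottle, at lower confidence (0.57); I took that as an error.

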